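# Open, prop and set a cash cassette

## Robot

A 6-joint arm with a two-finger parallel gripper is mounted at the origin on the work surface. World frame = base frame: x ahead of the robot, y to its left, z up, the work surface at z = 0. Lengths are in m, angles in rad, forces in N, time in s.
With the tool pointing down it reaches from about 0.35 to 0.875 m from the base axis. Payload 4.2 kg.
Tool frame: the origin (TCP) lies at the very end of the fingers, on their centre line; the grasp point (between the pads) lies 19 mm behind it; z points along the fingers, y is the line along which they close (so a half turn about z gives the same grasp; the last joint's range is limited). The gripper opens to 87 mm and grips with 3 to 60 N. Pads are 19 mm wide; open, the fingers measure 117 mm over their backs; the gripper's body (75 mm by 190 mm) begins 51 mm behind the grasp point.
Start: joints at [1.536, 0.385, 0.008, 0, -1.194, -0.259], TCP at [0.181, 0.598, 0.223] pointing down, gripper open.
Joint ranges: [-3.14, 3.14], [-1.21, 2.06], [-1.07, 1.41], [-3.16, 2.05], [-2.99, -0.16], [-3.1, 3.1]. Speed limits (rad/s): [2.79, 2.79, 3.14, 3.14, 3.14, 3.14].

## Interface

Orientations are given as a unit quaternion [x, y, z, w].
In Python, from station import robot, imaging gives the robot as it stands. Calls block until the motion is done:
- robot.move_to(position, orientation): joint-space move of the TCP to a pose.
- robot.line_to(position, ori=None, speed=0.15, until_force=None): straight line of the TCP; ori=None keeps the orientation; speed is the mean speed in m/s. With until_force (N) it stops when the force on the tool has changed by that much, and returns True; else False.
- robot.set_joints(angles): joint-space move.
- robot.command_gripper(opening, force=None): finger opening in m; force is the grip in N (None keeps the last); returns when the fingers have stopped.
- robot.pause(seconds).
- robot.ik(position, orientation): joint angles nearest the present ones, or None.
- imaging.read_camera(name): name is "scene" or "side" or "wrist"; returns a dict with "color" (400x640x3 uint8, blue, green, red), "intrinsics" (3x3 intrinsics, pixels), "D" ([k1, k2, p1, p2, k3] as OpenCV has them; the pictures are not rectified), "R" (3x3) and "t" (3): a world point X has camera coordinates R X + t; the wrist camera has in their place "hand_eye" (4x4, takes a point from camera to tool coordinates, whose origin is the TCP and whose axes are the flange's). Camera axes: x right, y down, z forward; pixel columns grow to the right and rows downward; lengths in m; the calibration is good to about 2 mm. A picture is of the moment at which its call begins: read the wrist's pose just before it. There is no depth.
A pose or a line that the arm cannot do raises robot.IKError and nothing moves.
- robot.job_done(): hands the job in; it is judged then, once.
Readings, each from a call of its own:
- robot.read_time(): time.
- robot.read_q(): joint angles.
- robot.read_qvel(): joint speeds.
- robot.read_effort(): joint torques, N m.
- robot.read_tcp_pos(): TCP position.
- robot.read_orientation(): TCP orientation.
- robot.read_wrist_force(): force on the tool from outside, world axes, zero at the start.
- robot.read_moment(): the same for the moment, N m.
- robot.read_grip_width(): finger opening in m.
- robot.read_grasp_force(): force on a finger pad.
Only numpy, scipy, OpenCV 4.12 (cv2) and the standard library are available. Lean on these libraries where they do the work, as an engineer would, in place of code of your own. Each camera call takes 0.05 s, during which the arm holds its last target. There are 200 camera calls.

## Task

Get the cash cassette ready for loading: lift its lid all the way back, swing the prop rod up from its clip over into the slot in the lid, then set the note-size dial by turning it anticlockwise to its end stop and from there exactly four clicks clockwise. Leave the lid propped and the dial released, and do not shove or upset the other things on the table.

Things in the scene. Friction and masses are not known exactly. Their poses are not given: they have to be found in the camera images.
- cassette: Black cash cassette with green side stripes, fixed to the table. Body block 200 (x) by 220 (y) by 80 mm high; origin at the centre of its underside on the table; its -x side is the front (lid bar), the lid is hinged along its +x upper edge. Local z up. The flat grey deck on top is at z = 80 mm; while the lid is shut it covers the deck up to z = 136 mm.
- lid (a joint): Lid angle, rad: 0 shut, 1.92 at its stop (leaning 20 degrees back past upright). It turns about the cassette's +y axis (its front edge goes up and over towards +x). Light hinge: falls shut if let go before upright, falls open to the stop beyond it. The lid is a grey shell 200 by 220 mm, 55 mm deep, mass about 0.3 kg.
- lid_bar (a point): Middle of the green grip bar on the lid's front: a round bar 10 mm thick and 100 mm long along the cassette's y, 40 mm clear out from the front face (bar axis to face) with a post at each end; it moves with the lid. Shut, it is at (-140, 0, 110.5) mm in the cassette frame. It is 242 mm from the hinge line.
- lid_hinge (a point): Middle of the lid's hinge line, at (100, 0, 80.5) mm in the cassette frame; the line runs along cassette y.
- rod (a joint): Prop rod angle, rad: 0 lying in its clip, pointing to cassette -x; grows as it swings up about the cassette's +y axis and over towards +x; 2.36 at its stop, where its tip sits in the slot of the fully opened lid. Light; falls back into the clip before upright and on to the stop beyond upright (1.57).
- rod_pivot (a point): Pivot of the prop rod, at (60, 60, 104) mm in the cassette frame, 24 mm above the deck, between two steel cheeks that take up 25 mm around the pivot. The pivot axis runs along cassette y.
- rod_grip (a point): Grip point of the rod (yellow sleeve), 112 mm from the pivot along the rod, 22 mm short of its end, so that the part beyond does not reach up to the gripper's body when the rod stands upright. The rod is round, green, 10 mm thick, with a black cap at its round end (no thicker than the rod). Steel clip 45 mm from the pivot, 18 mm wide.
- rod_tip (a point): Middle of the black cap at the rod's free end, 134 mm from the pivot.
- lid_slot (a point): The slot between two green cheeks inside the lid where the rod's tip sits; moves with the lid. 130 mm from the hinge line towards the lid's front, 60 mm to +y of the lid's middle, 12 mm inside its rim.
- dial (a joint): Dial angle, rad, growing clockwise seen from above: 0 at the home position (end stop 0.03 rad past it, red tick), one click every 20 degrees (0.349 rad), so four clicks is 1.396; last position eight clicks. A sprung detent pulls it into the nearest click; about 0.1 N m is needed to pass from one to the next. It starts one to four clicks from home.
- dial_grip (a point): On the dial's vertical axis, 28 mm above the deck, at (-35, -30, 108) mm in the cassette frame. The orange grip is an upright bar 60 mm long, 14 mm thick and 30 mm tall (12 to 42 mm above the deck) on a black disc of 64 mm; at dial angle 0 it lies along the cassette's x, and its long direction turns with the dial. A white scale with ticks surrounds it, one tick per click.
- dial_mark (a point): End of the white pointer line on top of the orange bar, 28 mm from the dial's axis; points to cassette -x (red tick) at angle 0 and then turns clockwise seen from above, by way of cassette +y.
- calculator: Bystander: grey calculator 85 by 130 by 18 mm, origin under its centre.
- mug: Bystander: blue mug, 76 mm wide, 90 mm high with a handle, origin under its centre.
- stamp: Bystander: dark wooden hand stamp standing upright, 44 mm wide, 86 mm high, origin under its centre.
- strap_roll: Bystander: paper-coloured roll of strapping lying flat, 90 mm across, 30 mm high, origin under its centre.
- screwdriver: Bystander: red-handled screwdriver 180 mm long lying along its x axis.
- coin_tray: Bystander: blue coin tray 100 by 85 by 35 mm, origin under its centre.
- glue_jar: Bystander: jar 60 mm wide, 75 mm high, origin under its centre.

How it is judged:
On the way, in this order (a step that is already met when the one before it is completed fails the run):
1. the lid is lifted all the way back (value of joint lid above 1.83 rad), for 0.1 s.
2. the prop rod is swung over into the lid's slot (value of joint lid above 1.83 rad and value of joint rod above 2.26 rad and distance between rod_tip and lid_slot below 0.015 m), for 0.1 s.
3. the dial is turned anticlockwise to its end stop (home) (value of joint dial below 0.1 rad), for 0.1 s.
At the end, for the whole second after the job is handed in: The lid stands back at its stop (over 1.83 rad), the prop rod is over (over 2.26 rad) with its tip within 15 mm of the slot, and the dial rests four clicks from home (1.396 rad, within about 0.12 rad), after having been at home. The other things are where they were (all of step 2 and value of joint dial between 1.27 and 1.52 rad and velocity of joint dial between -0.05 and 0.05 rad/s); the robot touches nothing.
It fails at once if a bystander is shoved more than 30 mm (distance of any of calculator, mug, stamp, strap_roll, screwdriver, coin_tray, glue_jar from where it was at the start of the episode above 0.03 m).
It fails at once if a standing bystander is tipped over (angle between any of mug, stamp, glue_jar's own z axis and vertical above 0.6 rad).
It also fails if it takes over 72 s, if anything falls off the work surface, if the arm or the gripper's body presses on something with over 40 N, if the wrist force passes 120 N, or if a joint passes its speed limit or range.

## Working session

There is one attempt and no reset: what is moved stays moved. The work goes in short steps, each a Python script; the robot and the scene stay as the last script left them, time stands still between calls to the robot, and variables do not carry over. Pictures are saved under pics/ and viewed, at most 10 in all, crops included, and the job is handed in when it is done.

```bash
ls; mkdir -p pics; python3 - <<'E'
from station import robot, imaging
import cv2,pickle
d={}
for n in ["scene","side"]:
    c=imaging.read_camera(n); d[n]=c; cv2.imwrite(f"pics/{n}0.png",c["color"]); print(n,c["intrinsics"],c["D"],c["R"],c["t"])
pickle.dump(d,open("cams.pkl","wb"))
print(robot.read_time(),robot.read_orientation(),robot.read_tcp_pos())
E
```

```text
pics
scene [[455.95819195   0.         312.4382144 ]
 [  0.         455.95819195 205.31922052]
 [  0.           0.           1.        ]] [-0.09123541  0.          0.          0.          0.        ] [[ 0.05132742  0.99868068  0.00154497]
 [ 0.58624031 -0.02887746 -0.80962238]
 [-0.80850962  0.04246156 -0.58694908]] [-0.0030911  -0.27779856  1.42055196]
side [[428.27403559   0.         319.66553035]
 [  0.         428.27403559 195.42135825]
 [  0.           0.           1.        ]] [-0.07337427  0.          0.          0.          0.        ] [[ 0.6977225  -0.7161898   0.01598393]
 [-0.34027662 -0.350972   -0.87237061]
 [ 0.63039285  0.60323364 -0.4885837 ]] [-0.4185335   0.28141994  0.49999196]
0.1 [ 9.89217869e-01 -1.46448146e-01 -9.55883723e-05  9.68658382e-04] [0.1808215  0.59771183 0.22156913]
```

View pics/scene0.png

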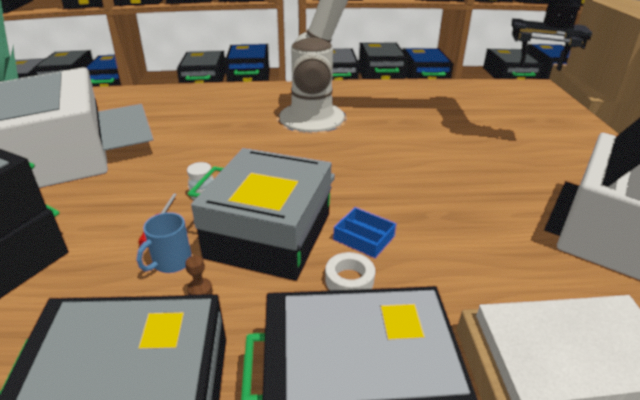

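View pics/side0.png

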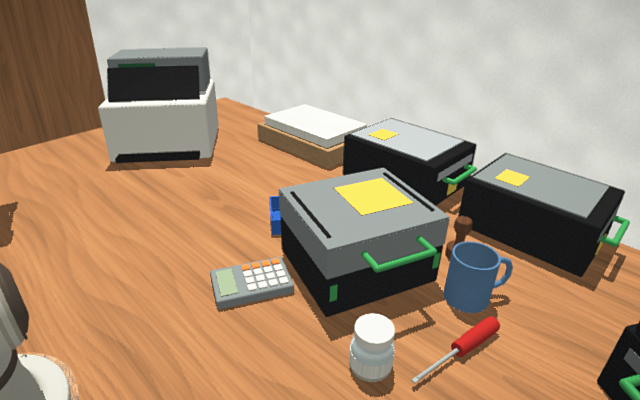

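Scene view: our cassette is centred at about (265,210) with its bar on the left (190,182), which is world -y. Side view: bar at (400,257), jar (372,347), mug (475,275), screwdriver (460,345). I'll enlarge both to read the corners.

```bash
python3 - <<'E'
import cv2,pickle
d=pickle.load(open("cams.pkl","rb"))
a=d["scene"]["color"][140:290,180:350]; cv2.imwrite("pics/a.png",cv2.resize(a,None,fx=4,fy=4,interpolation=cv2.INTER_CUBIC))
a=d["side"]["color"][160:350,265:525]; cv2.imwrite("pics/b.png",cv2.resize(a,None,fx=3,fy=3,interpolation=cv2.INTER_CUBIC))
E
```

```text
(no output)
```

View pics/a.png

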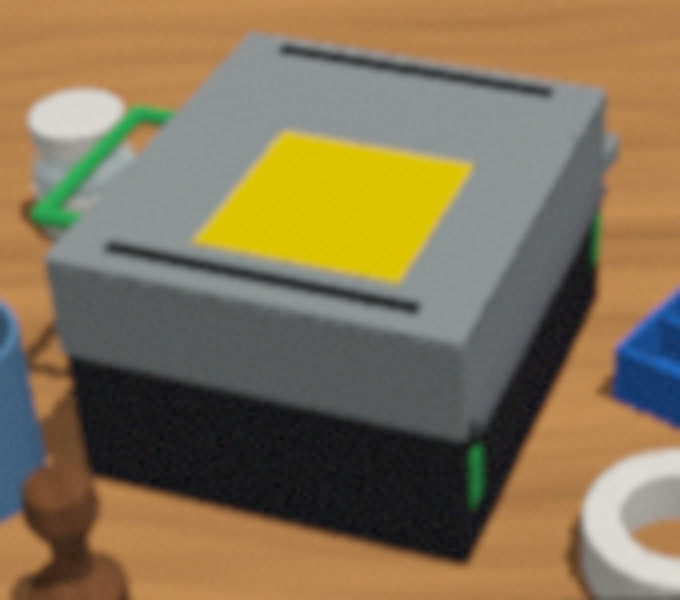

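View pics/b.png

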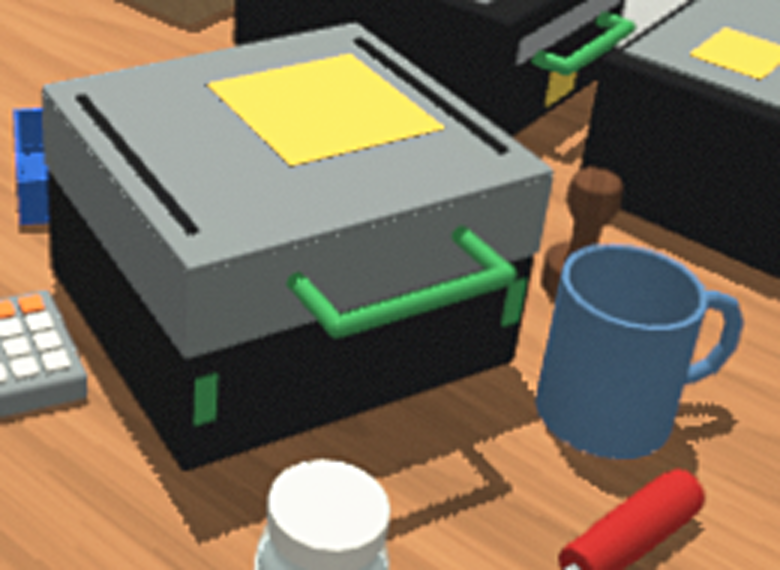

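Corners read in the enlarged crops. In the scene crop, the lid top is at (250,33), (606,92), (462,345) and (50,262), and the bottom at (466,560) and (92,472). In the side crop, the lid top is at (188,268), (551,174), (43,90) and (358,24), and the bottom at (187,468) and (514,362). Next I fit the pose to these.

```bash
cat > h.py <<'E'
import numpy as np, cv2, pickle
from scipy.spatial.transform import Rotation as R
def proj(c,X,t=None): 
    return cv2.projectPoints(np.asarray(X,float).reshape(-1,3),cv2.Rodrigues(np.asarray(c["R"]))[0],np.asarray(c["t"],float),c["intrinsics"],np.asarray(c["D"],float))[0][:,0]
def onplane(c,px,z):
    n=cv2.undistortPoints(np.array([[px]],float),c["intrinsics"],np.asarray(c["D"],float))[0,0]
    Rm=np.asarray(c["R"]); o=-Rm.T@np.asarray(c["t"]); d=Rm.T@np.array([*n,1]); return o+d*(z-o[2])/d[2]
try:
    CX,CY,CA=np.load("pose.npy")
except Exception: CX=CY=CA=0.
def W(p,pose=None):   # cassette mm -> world m
    x,y,a=(CX,CY,CA) if pose is None else pose
    p=np.atleast_2d(p)/1000.; c,s=np.cos(a),np.sin(a)
    return np.squeeze(np.c_[x+c*p[:,0]-s*p[:,1],y+s*p[:,0]+c*p[:,1],p[:,2]])
def down(ang): # tool pointing down, tool y (closing) along world heading ang
    y=np.array([np.cos(ang),np.sin(ang),0]); z=np.array([0,0,-1.]); return R.from_matrix(np.c_[np.cross(y,z),y,z]).as_quat()
E
python3 - <<'E'
from h import *
from scipy.optimize import least_squares
d=pickle.load(open("cams.pkl","rb"))
F=dict(fp=(-100,110,136),rp=(100,110,136),rm=(100,-110,136),fm=(-100,-110,136),brm=(100,-110,0),bfm=(-100,-110,0),bfp=(-100,110,0))
A=dict(fp=(250,33),rp=(606,92),rm=(462,345),fm=(50,262),brm=(466,560),bfm=(92,472))
B=dict(fp=(188,268),fm=(551,174),rp=(43,90),rm=(358,24),bfp=(187,468),bfm=(514,362))
obs=[(d["scene"],np.array([F[k] for k in A]),np.array(list(A.values()))/4+[180,140]),(d["side"],np.array([F[k] for k in B]),np.array(list(B.values()))/3+[265,160])]
f=lambda p:np.concatenate([(proj(c,W(X,p))-u).ravel() for c,X,u in obs])
r=least_squares(f,[.5,-.1,1.4]); print(r.x,np.round(r.fun.reshape(-1,2),1).tolist())
np.save("pose.npy",r.x)
import h; h.CX,h.CY,h.CA=r.x
c=d["side"]
print("bar side px (b crop)",(proj(c,W([[-140,50,110.5],[-140,-50,110.5]]))-[265,160])*3)
for n,px,z in [("mug",(470,303),0),("jar",(372,370),0)]: print(n,onplane(c,px,z))
print("stamp",onplane(d["scene"],(199,290),0),"bar",W([-140,0,110.5]))
from station import robot
q=robot.read_q()
for nm,p,ang in [("bar",(-140,0,91.5),0),("barend",(210,0,277),0),("top",(100,0,304),0),("rod",(-52,60,85),90),("rodend",(98,60,190),90),("dial",(-35,-30,89),90)]:
  for k in (0,180):
    try: print(nm,k,W(p),np.round(robot.ik(W(p),down(h.CA+np.radians(ang+k))),2))
    except Exception as e: print(nm,k,W(p),"none")
E
```

```text
[ 0.57507078 -0.11691049  1.20994459] [[-0.4, -1.7], [-0.2, -2.1], [-0.1, -1.7], [-2.4, -2.4], [0.5, 2.2], [-2.0, 1.3], [0.0, -1.4], [1.1, -3.1], [-0.8, -3.2], [-1.1, -2.0], [-1.8, 1.7], [0.6, -0.7]]
bar side px (b crop) [[336.91034038 322.58480317]
 [505.11591086 270.97757696]]
mug [ 0.630296   -0.32035515  0.        ]
jar [ 0.41028617 -0.28606415  0.        ]
stamp [ 0.72533732 -0.24127872  0.        ] bar [ 0.52564081 -0.24789399  0.1105    ]
bar 0 [ 0.52564081 -0.24789399  0.0915    ] [-0.16  0.44 -0.27  0.   -0.86 -1.77]
bar 180 [ 0.52564081 -0.24789399  0.0915    ] [-0.16  0.44 -0.27  0.   -0.86  1.37]
barend 0 [0.64921574 0.07956477 0.277     ] [ 0.37  0.41  0.18  0.   -1.34 -2.3 ]
barend 180 [0.64921574 0.07956477 0.277     ] [ 0.37  0.41  0.18  0.   -1.34  0.84]
top 0 [ 0.61037791 -0.02335084  0.304     ] [ 0.23  0.32  0.11  0.   -1.36 -2.16]
top 180 [ 0.61037791 -0.02335084  0.304     ] [ 0.23  0.32  0.11  0.   -1.36  0.98]
rod 0 [ 0.50057529 -0.14437723  0.085     ] [ 0.03  0.36 -0.43  0.   -0.79 -0.39]
rod 180 [ 0.50057529 -0.14437723  0.085     ] [ 0.03  0.36 -0.43  0.   -0.79  2.75]
rodend 0 [ 0.55353598 -0.00403776  0.19      ] [ 0.29  0.29 -0.22  0.   -1.06 -0.65]
rodend 180 [ 0.55353598 -0.00403776  0.19      ] [ 0.29  0.29 -0.22  0.   -1.06  2.5 ]
dial 0 [ 0.59078118 -0.1602485   0.089     ] [-0.    0.48 -0.2   0.   -0.89 -0.36]
dial 180 [ 0.59078118 -0.1602485   0.089     ] [-0.    0.48 -0.2   0.   -0.89  2.78]
```

```bash
python3 - <<'E'
from h import *
from scipy.optimize import least_squares
d=pickle.load(open("cams.pkl","rb"))
F=dict(fp=(-100,110,136),rp=(100,110,136),rm=(100,-110,136),fm=(-100,-110,136),brm=(100,-110,0),bfm=(-100,-110,0),bfp=(-100,110,0),h1=(-140,50,110.5),h2=(-140,-50,110.5))
A=dict(fp=(250,33),rp=(606,92),rm=(462,345),fm=(50,262),brm=(466,560),bfm=(92,472),h1=(137,115),h2=(42,213))
B=dict(fp=(188,268),fm=(551,174),rp=(43,90),rm=(358,24),bfp=(187,468),bfm=(514,362),h1=(337,325),h2=(510,270))
obs=[(d["scene"],np.array([F[k] for k in A]),np.array(list(A.values()))/4+[180,140]),(d["side"],np.array([F[k] for k in B]),np.array(list(B.values()))/3+[265,160])]
def f(p,sel=(0,1)):
    o=[]
    for i in sel:
        c,X,u=obs[i]; X=X.astype(float)*[p[5],p[6],1]; X[:,2]=np.where(X[:,2]>120,p[3],np.where(X[:,2]==0,p[4],X[:,2])); o.append((proj(c,W(X,p[:3]))-u).ravel())
    return np.concatenate(o)
for s in [(0,1),(0,),(1,)]:
    r=least_squares(f,[.5,-.1,1.2,136,0,1,1],args=(s,),x_scale=[.1,.1,.1,10,10,.1,.1]);print(s,np.round(r.x,4),np.round(r.fun.reshape(-1,2),1).tolist())
    r=least_squares(lambda p:f([*p,136,0,1,1],s),[.5,-.1,1.2]);print(s,np.round(r.x,4),np.round(r.fun.reshape(-1,2),1).tolist())
E
```

```text
(0, 1) [ 5.753000e-01 -1.171000e-01  1.209700e+00  1.312652e+02  1.653400e+00
  9.932000e-01  9.880000e-01] [[-0.3, 0.6], [-0.8, 0.2], [-0.3, 0.0], [-1.4, -0.5], [0.2, 1.1], [-1.6, 0.4], [-0.2, -1.0], [-0.2, -0.3], [0.8, 0.8], [-0.1, -0.6], [0.3, -0.8], [-1.5, 0.5], [-1.1, 0.4], [0.1, -1.5], [0.2, -1.3], [-2.2, 0.1]]
(0, 1) [ 0.5753 -0.117   1.211 ] [[-0.5, -1.7], [-0.2, -2.1], [0.0, -1.7], [-2.4, -2.3], [0.5, 2.2], [-2.0, 1.4], [-0.5, -1.2], [-0.8, -0.2], [0.3, -1.4], [1.2, -3.1], [-0.8, -3.2], [-1.0, -2.0], [-1.6, 1.7], [0.7, -0.8], [0.2, -0.9], [-1.5, 0.2]]
(0,) [ 5.765000e-01 -1.161000e-01  1.213200e+00  1.321343e+02  4.524800e+00
  9.852000e-01  9.874000e-01] [[0.2, 0.6], [-0.8, -0.0], [0.2, -0.1], [-0.5, -0.3], [0.6, 0.2], [-0.9, -0.1], [0.5, -0.5], [0.6, 0.3]]
(0,) [ 0.5766 -0.1155  1.2092] [[0.2, -1.4], [0.6, -1.7], [0.8, -1.2], [-1.7, -1.9], [1.2, 2.8], [-1.4, 1.8], [0.3, -0.9], [-0.1, 0.1]]
(1,) [ 5.751000e-01 -1.185000e-01  1.205600e+00  1.318175e+02  1.432400e+00
  9.924000e-01  9.905000e-01] [[0.8, 0.9], [0.7, -0.4], [0.7, -0.9], [-0.5, 0.5], [-1.1, 0.9], [0.7, -0.8], [0.3, -0.8], [-1.6, 0.6]]
(1,) [ 0.574  -0.1187  1.209 ] [[0.4, -0.5], [1.8, -2.4], [-0.6, -2.7], [-0.6, -1.5], [-1.6, 2.6], [1.2, 0.1], [0.4, 0.1], [-1.0, 1.2]]
```

```bash
python3 - <<'E'
import numpy as np; np.save("pose.npy",[.5755,-.117,1.210])
from h import *
from station import robot
o=down(CA+np.pi)
robot.command_gripper(0.036,15)
robot.move_to(W((-140,0,230)),o)
print(robot.line_to(W((-140,0,91.5)),until_force=10,speed=.12), robot.read_tcp_pos(), robot.read_time())
robot.command_gripper(0.0,15); print("w",robot.read_grip_width(),robot.read_grasp_force(),robot.read_wrist_force())
r=np.hypot(240,30); a0=np.arctan2(30,-240)
if .006<robot.read_grip_width()<.014:
  for th in np.linspace(0.16,1.90,12):
    a=a0-th; robot.line_to(W((100+r*np.cos(a),0,80.5+r*np.sin(a)-19)),speed=.12)
    f=robot.read_wrist_force(); print(round(th,2),np.round(f,1),round(robot.read_grip_width(),4),round(robot.read_time(),1))
    if np.linalg.norm(f)>50: break
E
```

```text
False [ 0.52669159 -0.24814812  0.09232519] 5.6833
w 0.00940273194638955 14.997813105583191 [-0.71739146 -3.71226857  0.40318568]
0.16 [-1.2 -5.3 -0.1] 0.0092 6.8
0.32 [-2.4 -8.2  2.1] 0.0096 7.2
0.48 [-3.3 -8.4  3.5] 0.0091 7.7
0.63 [-4.6 -8.9  7.2] 0.0095 8.2
0.79 [-4.4 -7.   8.8] 0.0096 8.6
0.95 [-4.4 -5.3  9.6] 0.0095 9.1
1.11 [-2.8 -1.3  8.8] 0.0089 9.6
1.27 [-1.7 -0.2  7.4] 0.0092 10.0
1.43 [ 2.8 -0.5  3. ] 0.0098 10.5
1.58 [ 5.6 -1.1 -0.3] 0.0092 10.9
1.74 [ 6.7 -1.8 -0.2] 0.0093 11.4
1.9 [ 6.  -2.  -1.1] 0.0094 11.9
```

```bash
python3 - <<'E'
from h import *
from station import robot, imaging
robot.command_gripper(0.036)
p=robot.read_tcp_pos(); robot.line_to([p[0],p[1],.345])
robot.line_to(W((0,30,340)),speed=.3)
robot.move_to(W((-60,20,300)),down(CA+np.pi/2))
P=robot.read_tcp_pos(),robot.read_orientation(); c=imaging.read_camera("wrist"); s=imaging.read_camera("scene")
pickle.dump((P,c,s),open("w1.pkl","wb")); print(P,robot.read_time(),c["hand_eye"])
im=np.vstack([c["color"],]); cv2.imwrite("pics/w1.png",im); cv2.imwrite("pics/s1.png",cv2.resize(s["color"][100:290,180:400],None,fx=3,fy=3))
E
```

```text
(array([ 0.53614081, -0.16539018,  0.29986228]), array([-5.69543300e-01,  8.21961329e-01,  3.06631192e-05, -4.68590645e-05])) 15.4917 [[-7.33690918e-04 -9.68184019e-01 -2.50238220e-01  6.74209077e-02]
 [ 9.99999692e-01 -6.40225560e-04 -4.54904673e-04 -3.13605524e-04]
 [ 2.80222530e-04 -2.50238477e-01  9.68184190e-01 -1.62833657e-01]
 [ 0.00000000e+00  0.00000000e+00  0.00000000e+00  1.00000000e+00]]
```

View pics/w1.png

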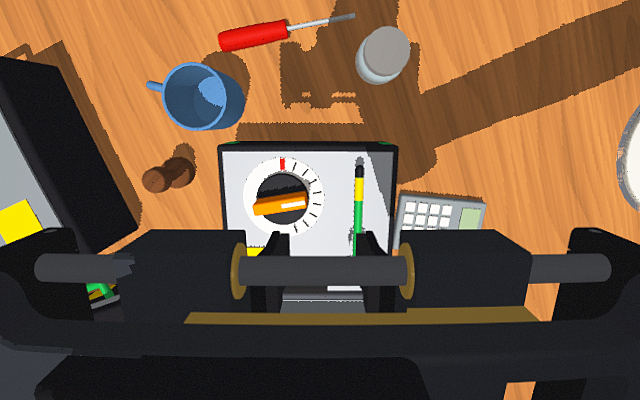

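The lid is back. The wrist view shows the dial at (283,199) with its red tick at (282,163). The pointer end is near (304,203), roughly four clicks. The rod's yellow sleeve is at (359,188) and its cap at (360,168). I'll check these against projections from the model.

```bash
python3 - <<'E'
from h import *
P,c,s=pickle.load(open("w1.pkl","rb"))
T=np.eye(4);T[:3,:3]=R.from_quat(P[1]).as_matrix();T[:3,3]=P[0]
M=np.linalg.inv(T@c["hand_eye"]); c["R"]=M[:3,:3];c["t"]=M[:3,3]
pr=lambda n,p:print(n,np.round(proj(c,W(p)),1).tolist())
pr("rodgrip,tip",[(-52,60,104),(-74,60,104)]); pr("frontcorners",[(-100,110,80),(-100,-110,80)]); pr("redtick",[(-75,-30,92)])
for k in range(1,5):
    a=np.radians(20*k); u=np.array([-np.cos(a),np.sin(a),0]); pr(k,[np.array([-35,-30,122])+28*u,np.array([-35,-30,122])+30*u,np.array([-35,-30,122])-30*u])
im=c["color"][140:240,210:400]; cv2.imwrite("pics/w1c.png",cv2.resize(im,None,fx=4,fy=4,interpolation=cv2.INTER_CUBIC))
E
```

```text
rodgrip,tip [[357.6, 187.9], [358.1, 168.9]]
frontcorners [[398.3, 144.5], [214.3, 144.5]]
redtick [[280.2, 166.5]]
1 [[285.8, 182.8], [286.4, 181.1], [269.7, 230.1]]
2 [[293.6, 187.2], [294.8, 185.8], [261.5, 225.7]]
3 [[299.4, 193.9], [301.0, 193.0], [255.3, 219.0]]
4 [[302.6, 201.9], [304.4, 201.6], [251.6, 210.6]]
```

View pics/w1c.png

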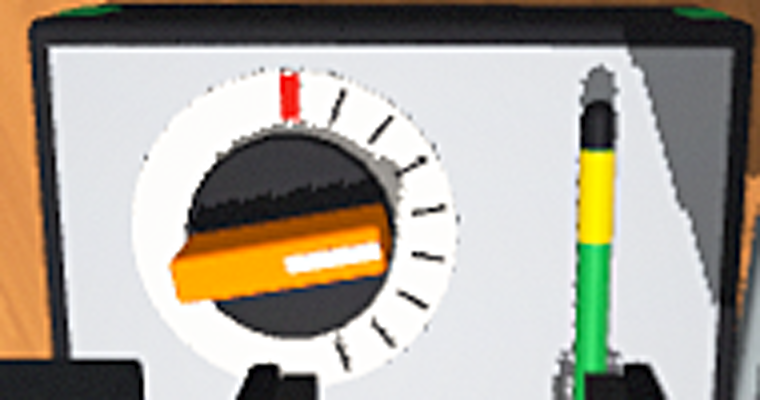

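```bash
python3 - <<'E'
import numpy as np; np.save("pose.npy",[.5755-.00094,-.117+.00035,1.210])
from h import *
from station import robot, imaging
robot.command_gripper(0.04,12)
robot.line_to(W((-52,60,200)),speed=.25)
print(robot.line_to(W((-52,60,86)),until_force=8,speed=.1), robot.read_tcp_pos(), robot.read_time())
robot.command_gripper(0.0,12); w=robot.read_grip_width(); print("w",w,robot.read_grasp_force())
if .006<w<.014:
  for th in np.linspace(0.15,2.0,12):
    robot.line_to(W((60-112*np.cos(th),60,104+112*np.sin(th)-18.5)),speed=.1)
    f=robot.read_wrist_force(); print(round(th,2),np.round(f,1),round(robot.read_grip_width(),4),round(robot.read_time(),1))
    if np.linalg.norm(f)>50 or robot.read_grip_width()<.006: break
E
```

```text
False [ 0.50059429 -0.14416296  0.08663817] 17.7583
w 0.00909295944315949 12.00175791978836
0.15 [-0.3 -0.1  0. ] 0.0095 18.7
0.32 [-1.8 -1.1 -1. ] 0.0096 19.1
0.49 [-2.8 -0.4 -0.1] 0.0095 19.4
0.65 [-2.3  0.8 -0.7] 0.0091 19.7
0.82 [-3.4  0.3  0.5] 0.0094 20.1
0.99 [-3.3  0.7  0. ] 0.0094 20.4
1.16 [-3.4  2.3 -0.4] 0.0098 20.8
1.33 [-3.7  2.3 -1.9] 0.0097 21.1
1.5 [-4.3  0.9 -1.1] 0.0097 21.4
1.66 [-4.1  1.7 -2. ] 0.0099 21.8
1.83 [-4.1  2.1  0. ] 0.0099 22.1
2.0 [-4.4  2.7  1.7] 0.0097 22.5
```

```bash
python3 - <<'E'
from h import *
from station import robot, imaging
robot.command_gripper(0.04); robot.pause(.4)
robot.line_to(W((70,60,215)),speed=.15)
robot.line_to(W((-35,-30,240)),speed=.25)
P=robot.read_tcp_pos(),robot.read_orientation(); c=imaging.read_camera("wrist"); s=imaging.read_camera("scene"); d=imaging.read_camera("side")
print(P,robot.read_time(),robot.read_wrist_force())
z=lambda a,f:cv2.resize(a,None,fx=f,fy=f,interpolation=cv2.INTER_CUBIC)
pickle.dump((P,c,s,d),open("w2.pkl","wb"))
a=z(s["color"][90:270,180:380],2); b=z(d["color"][90:270,250:450],2); cv2.imwrite("pics/v2.png",np.hstack([a,b]))
from station import robot
for t in (80,40,0,-2):
  for k in (90,-90):
    q=robot.ik(W((-35,-30,89)),down(CA+np.radians(k+180-t))); print(t,k,None if q is None else np.round(q,2))
E
```

```text
(array([ 0.58969701, -0.15920274,  0.23895589]), array([-5.68781328e-01,  8.22488117e-01,  8.70187871e-04, -5.84489714e-04])) 25.0 [-0.9145296   0.34381426  0.70352119]
80 90 [-0.    0.48 -0.2   0.   -0.89  1.38]
80 -90 [-0.    0.48 -0.2   0.   -0.89 -1.76]
40 90 [-0.    0.48 -0.2   0.   -0.89  2.08]
40 -90 [-0.    0.48 -0.2   0.   -0.89 -1.06]
0 90 [-0.    0.48 -0.2   0.   -0.89  2.78]
0 -90 [-0.    0.48 -0.2   0.   -0.89 -0.36]
-2 90 [-0.    0.48 -0.2   0.   -0.89  2.82]
-2 -90 [-0.    0.48 -0.2   0.   -0.89 -0.33]
```

View pics/v2.png

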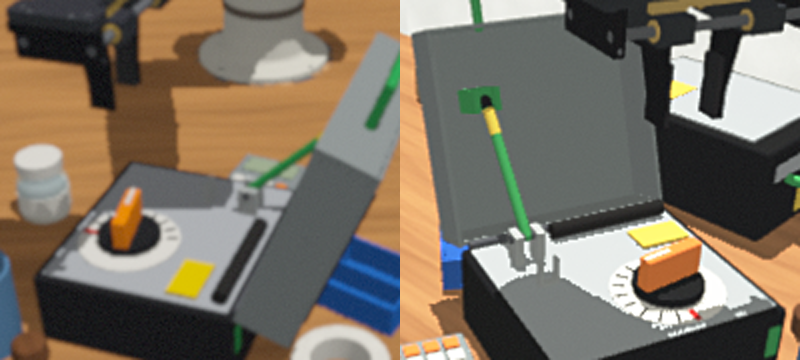

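The rod tip sits in the lid slot: (488,100) in the right panel, with the lid leaning back in both views. Now the dial.

```bash
cat >> h.py <<'E'
def turn(robot,q0,ts):
    for t in ts:
        q=np.array(q0); q[5]+=np.radians(80-t); robot.set_joints(q)
        print(t,"Mz",np.round(robot.read_moment(),2),"F",np.round(robot.read_wrist_force(),1),round(robot.read_grip_width(),4),round(robot.read_time(),1))
E
python3 - <<'E'
from h import *
from station import robot
o=down(CA+np.radians(10))
robot.line_to(W((-35,-30,170)),o,speed=.15)
print(robot.line_to(W((-35,-30,97)),until_force=8,speed=.1), robot.read_tcp_pos(), robot.read_time())
robot.command_gripper(0.0,25); w=robot.read_grip_width(); print("w",w,robot.read_grasp_force(),robot.read_wrist_force())
q0=np.array(robot.read_q()); np.save("q0.npy",q0)
if .011<w<.018: turn(robot,q0,[60,40,20,0,-3])
E
```

```text
False [ 0.59088359 -0.16005694  0.09767912] 27.4333
w 0.01403170896437457 24.999989890493453 [-0.70739291 -3.45435088  1.63049055]
60 Mz [ 0.01 -0.05  0.04] F [-0.3 -0.8 -0.1] 0.0139 28.4
40 Mz [0.39 0.08 0.01] F [-1.3  1.2  1.2] 0.0139 28.9
20 Mz [0.99 0.4  0.01] F [-1.4  2.2  2.6] 0.0136 29.3
0 Mz [1.5  0.68 0.07] F [-1.9  4.   3.8] 0.014 29.7
-3 Mz [ 1.48  0.72 -0.44] F [-2.2  3.2  4.1] 0.0138 30.0
```

Mz jumped to -0.44 N m at the end, so the dial is on its home stop. Now four clicks clockwise.

```bash
python3 - <<'E'
from h import *
from station import robot, imaging
q0=np.load("q0.npy"); robot.pause(.3)
turn(robot,q0,[0,20,40,60,80])
robot.command_gripper(0.04); robot.pause(.2)
robot.line_to(W((-35,-30,200)),speed=.15)
robot.move_to(W((-60,20,300)),down(CA+np.pi/2))
c=imaging.read_camera("wrist"); d=imaging.read_camera("side"); print(robot.read_time(),robot.read_tcp_pos())
z=lambda a,f:cv2.resize(a,None,fx=f,fy=f,interpolation=cv2.INTER_CUBIC)
cv2.imwrite("pics/v3.png",np.hstack([z(c["color"][140:270,210:400],3)[:,:400],z(d["color"][90:285,250:450],2)]))
E
```

```text
0 Mz [ 1.56  0.72 -0.04] F [-2.5  4.   4.1] 0.0138 30.5
20 Mz [ 1.62  0.67 -0.04] F [-1.9  4.2  3.1] 0.0135 30.9
40 Mz [ 1.58  0.59 -0.11] F [-3.2  4.9  3.4] 0.0136 31.4
60 Mz [ 1.4   0.43 -0.09] F [-1.6  4.3  2.2] 0.0139 31.8
80 Mz [ 1.12  0.46 -0.04] F [-3.4  3.1  2.2] 0.0139 32.2
35.375 [ 0.5345972  -0.1656533   0.29917418]
```

View pics/v3.png

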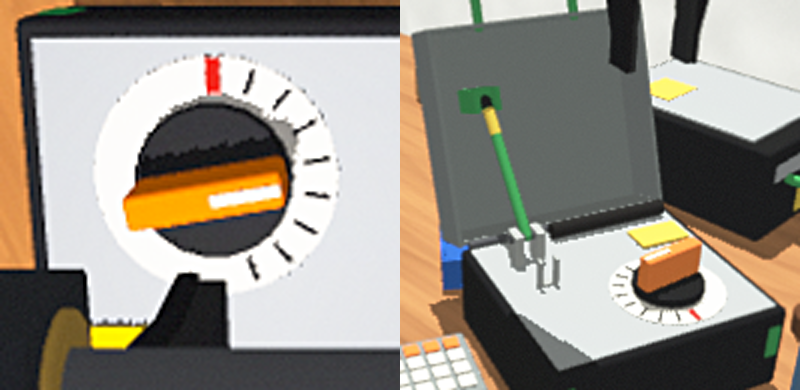

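The pointer at (280,190) matches the four-click direction seen earlier. The rod tip is still in the slot at (488,100), the lid is back, and the arm is clear.

```bash
python3 -c "
from station import robot
robot.pause(.3); print(robot.job_done(), robot.read_time())"
```

```text
the job is handed in; nothing more can be done
the job is handed in; nothing more can be done
```

The job is handed in at about 36 s: the lid is fully back with the prop rod seated in its slot, and the dial was turned to home, then four clicks clockwise and released. The judge's verdict wasn't shown, and I did not re-check the bystander positions afterwards.

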